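Index the nozzle turret and hold its sprung hood just below the balance point

ROBOT

A 6-joint arm with a two-finger parallel gripper is mounted at the origin on a cart in front of the work surface, level with it; the furniture and walls round the work are solid. World frame = base frame: x ahead of the robot, y to its left, z up, the work surface at z = 0. Lengths are in m, angles in rad, forces in N, time in s.
With the tool pointing down it reaches from about 0.35 to 0.975 m from the base axis. Payload 7.1 kg.
Tool frame: the origin (TCP) lies midway between the tips of the shut fingers; the grasp point (between the pads) lies 19 mm behind it; z points along the fingers, y is the line along which they close (so a half turn about z gives the same grasp; the last joint's range is limited). The gripper opens to 88 mm and grips with 3 to 60 N. Pads are 20 mm wide; open, the fingers measure 115 mm over their backs; the gripper's body (75 mm by 178 mm) begins 61 mm behind the grasp point.
Start: joints at [-1.171, 0.423, 1.63, -0, 1.089, -0.019], TCP at [0.254, -0.571, 0.223] pointing down, gripper open.
Joint ranges: [-3, 3], [-0.9, 2.11], [0.09, 2.58], [-1.31, 4.45], [0.11, 2.69], [-2.54, 2.54]. Speed limits (rad/s): [2.39, 2.39, 3.01, 3.14, 3.14, 3.14].

INTERFACE

Orientations are given as a unit quaternion [w, x, y, z].
In Python, from station import move_pose, movel, movej, command_gripper, wait, inverse_kinematics, read_camera, camera_info, MotionError, job_done, get_time, get_joint_pos, get_qvel, get_effort, get_tcp_pos, get_ee_rot, get_ft_force, get_ft_torque, get_grip_width, get_finger_force gives the robot as it stands. Calls block until the motion is done:
- move_pose(position, orientation): joint-space move of the TCP to a pose.
- movel(position, frame=None, v=0.15, until_force=None): straight line of the TCP; frame=None keeps the orientation; v is the mean speed in m/s. With until_force (N) it stops when the force on the tool has changed by that much, and returns True; else False.
- movej(angles): joint-space move.
- command_gripper(opening): opening from 0.0 (shut) to 1.0 (fully open); the grip force is fixed at half the most; returns when the fingers have stopped.
- wait(seconds).
- inverse_kinematics(position, orientation): joint angles nearest the present ones, or None.
- read_camera(name): name is "scene" or "top" or "wrist"; returns the picture (400x640x3 uint8, red, green, blue); there is no depth.
- camera_info(name): a dict with "intrinsics" (3x3 intrinsics, pixels), "T" (4x4, takes a point from camera to world coordinates); the wrist camera has in their place "tool_from_camera" (4x4, takes a point from camera to tool coordinates, whose origin is the TCP and whose axes are the flange's). Camera axes: x right, y up, looking along -z (the intrinsics and any distortion apply to the point x, -y, -z); pixel columns grow to the right and rows downward; lengths in m; the calibration is good to about 2 mm. The wrist camera is an equidistant fisheye: a pixel r from the principal point sees the ray r / f radians off the axis. A picture is of the moment at which its call begins: read the wrist's pose just before it. camera_info takes no time and is no camera call.
A pose or a line that the arm cannot do raises MotionError and nothing moves.
- job_done(): hands the job in; it is judged then, once.
Readings, each from a call of its own:
- get_time(): time.
- get_joint_pos(): joint angles.
- get_qvel(): joint speeds.
- get_effort(): joint torques, N m.
- get_tcp_pos(): TCP position.
- get_ee_rot(): TCP orientation.
- get_ft_force(): force on the tool from outside, world axes, zero at the start.
- get_ft_torque(): the same for the moment, N m.
- get_grip_width(): opening from 0.0 (shut) to 1.0 (fully open).
- get_finger_force(): force on a finger pad.
Only numpy, scipy, OpenCV 4.12 (cv2) and the standard library are available. Lean on these libraries where they do the work, as an engineer would, in place of code of your own. Each camera call takes 0.05 s, during which the arm holds its last target. There are 200 camera calls.

TASK

The brass gas nozzle is wanted from the hooded turret: swing the red lever clockwise (to the left as the robot sees it) by exactly one click, so that the nozzle stands in the middle under the hood. Then lift the hood (its steel bar is there to take it by) until it is clearly past its balance point and would stay up by itself, and bring it back to just below that point, with its red pointers in the green band of the quadrants. Finish while still holding the hood there by hand, so that it is ready to drop shut; leave the other things on the bench alone.

Things in the scene. Friction and masses are not known exactly. Their poses are not given: they have to be found in the camera images.
- lever_knob (a point): centre of the upright red knob on the turret's lever: cylinder 18 mm in diameter, from 33 to 88 mm above the bench, this point 60.5 mm above it. It moves on a circle of radius 105 mm about turret_axis, from 20 degrees right of the station's front at the start to 20 degrees left one click (40 degrees) on. The lever bar under it is 16 mm wide, top 35 mm above the bench. The hood's bar is 90 mm away or more.
- turret_axis (a point): point on the turret's vertical axis, at the upper face of its aluminium disc (156 mm in diameter, face 34 mm above the bench). x points from the front of the station (lever side) to its back (hinge side), y to the left, z up; it does not move. The grey base plate, 12 mm thick, reaches 88 mm in front of this axis, 178 mm behind it and 112 mm to each side.
- turret (a joint): turret angle in rad, positive clockwise seen from above, about 0 at the starting click. Spring detents at -0.698, 0, 0.698 and 1.396, which pull to the nearest of them; the one wanted is 0.698. About 3 to 5 N at the knob takes it out of a click; stops at -0.75 and 1.45.
- nozzle (a point): middle of the brass gas nozzle (26 mm in diameter, 56 mm tall), fixed upright on the turret 52 mm from its axis; the wanted place is straight behind the axis.
- lid_hinge (a point): middle of the hood's level hinge line at the back of the station, 150 mm behind turret_axis and 125 mm above the bench; axes as for turret_axis, the hinge line lies along y. It does not move.
- lid_bar (a point): middle of the hood's round steel bar, 12 mm in diameter, 100 mm long along the station's y, 155 mm from the hinge line. Raised by angle a it is 125 + 155 sin(a) mm above the bench and 155 cos(a) mm in front of the hinge line. Rods at its two ends join it to the hood's front edge, 35 mm towards the hinge. Shut, 70 mm is free under its middle (bolt tops 25 mm below it near its ends).
- lid (a joint): hood angle in rad: 0 shut, opens upward, stop at 1.35. Balance point 0.95 (54 degrees, bar 251 mm above the bench, white line on quadrants): below it the 0.95 kg hood falls shut, above it its spring opens it. No friction to hold it. 1.5 N at the bar lifts it from shut, less higher up. Green band 0.70 to 0.92 (40 to 53 degrees, bar 225 to 248 mm up). Blue frame, clear pane.
- masking_tape: bystander: roll of masking tape, 100 mm in diameter, 24 mm tall, lying flat; origin in the middle of its underside
- spray_can: bystander: upright orange and white spray can, 54 mm in diameter, 219 mm tall; origin in the middle of its underside
- tape_measure: bystander: yellow tape measure, 72x79x36 mm; origin in the middle of its underside
- disc_3: bystander: black grinding disc lying flat, 125 mm in diameter, 8 mm thick; origin in the middle of its underside
- pliers: bystander: blue-handled pliers lying flat, 67x170x12 mm; origin in the middle of its underside

How it is judged:
On the way, in this order (a step that is already met when the one before it is completed fails the run):
1. the turret rests in the next click, nozzle under the hood, the hood still shut (value of joint turret between 0.6 and 0.8 rad and value of joint lid below 0.15 rad), for 0.3 s.
2. the hood is raised clearly past its balance point (value of joint lid above 1.03 rad), for 0.2 s.
At the end, for the whole second after the job is handed in: The turret rests in the next click (0.60 to 0.80 rad); the hood, after having been raised past 1.03 rad, stands still (under 0.05 rad/s) between 0.68 and 0.94 rad, just below its balance point at 0.95, carried by the robot (contact over 0.1 N) (value of joint lid between 0.68 and 0.94 rad and velocity of joint lid between -0.05 and 0.05 rad/s and contact force between any of the fingers, the arm and lid above 0.1 N and value of joint turret between 0.6 and 0.8 rad); the arm keeps its last pose, push and grip.
It fails at once if the turret is swung past the next click or the wrong way (value of joint turret above 1.05 rad or value of joint turret below -0.35 rad).
It fails at once if a bystander is moved by more than 30 mm (distance of any of masking_tape, spray_can, tape_measure, disc_3, pliers from where it was at the start of the episode above 0.03 m).
It also fails if it takes over 45 s, if anything falls off the work surface, if the arm or the gripper's body presses on something with over 40 N, if the wrist force passes 120 N, or if a joint passes its speed limit or range.

## Working session

There is one attempt and no reset: what is moved stays moved. The work goes in short steps, each a Python script; the robot and the scene stay as the last script left them, time stands still between calls to the robot, and variables do not carry over. Pictures are saved under pics/ and viewed, at most 10 in all, crops included, and the job is handed in when it is done.

```bash
ls; mkdir -p pics
python3 - <<'E'
from station import *
import cv2,numpy as np
for n in("scene","top"):
    im=read_camera(n); cv2.imwrite(f"pics/{n}0.png",im[:,:,::-1]); i=camera_info(n); print(n,np.round(i["intrinsics"],1).tolist(),np.round(i["T"],3).tolist(),[k for k in i])
i=camera_info("wrist");print({k:np.round(v,3).tolist() if not isinstance(v,str) else v for k,v in i.items()})
print(get_time(),get_tcp_pos(),get_ee_rot())
E
```

```text
pics
scene [[443.5, 0.0, 320.2], [0.0, 443.5, 192.8], [0.0, 0.0, 1.0]] [[0.52, 0.373, -0.769, -0.704], [-0.854, 0.236, -0.463, -0.765], [0.009, 0.897, 0.441, 0.805], [0.0, 0.0, 0.0, 1.0]] ['intrinsics', 'T']
top [[474.8, 0.0, 326.9], [0.0, 474.8, 203.9], [0.0, 0.0, 1.0]] [[-0.015, 0.998, -0.063, 0.412], [-1.0, -0.015, 0.007, -0.035], [0.006, 0.063, 0.998, 1.776], [0.0, 0.0, 0.0, 1.0]] ['intrinsics', 'T']
{'intrinsics': [[309.707, 0.0, 319.79], [0.0, 309.707, 194.915], [0.0, 0.0, 1.0]], 'tool_from_camera': [[0.001, 0.97, 0.243, 0.066], [1.0, -0.001, 0.001, 0.0], [0.001, 0.243, -0.97, -0.161], [0.0, 0.0, 0.0, 1.0]]}
0.1 [ 0.25400004 -0.57053186  0.22197072] [-6.73236102e-04  9.78157906e-01  2.07862075e-01 -1.25605121e-04]
```

View pics/scene0.png

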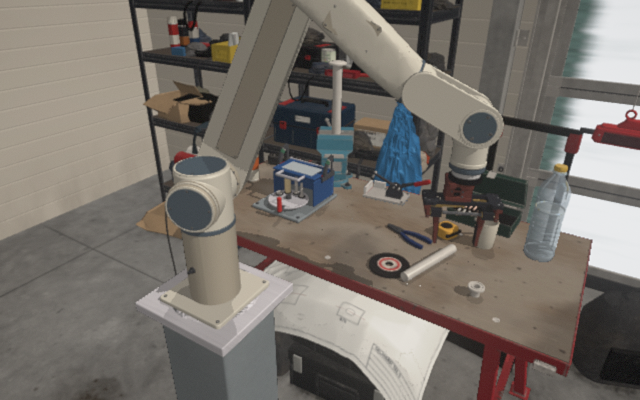

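View pics/top0.png

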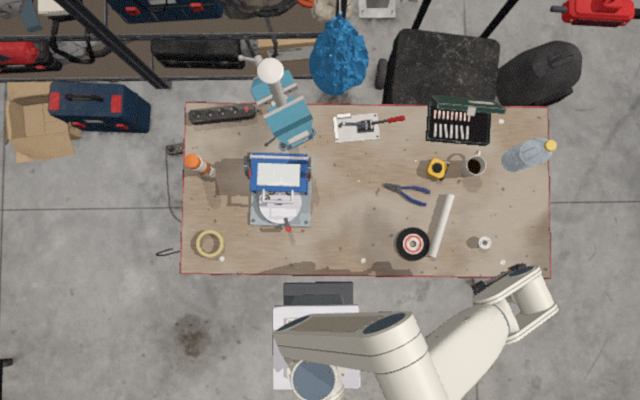

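The station is at about (280,190) in the top view and (298,190) in the scene view. The red knob is at (288,229) in the top view and (279,203) in the scene view. I'll crop both.

Run:
```python
import cv2,numpy as np
a=cv2.imread("pics/top0.png")[140:240,235:325]; b=cv2.imread("pics/scene0.png")[145:225,245:345]
a=cv2.resize(a,None,fx=5,fy=5,interpolation=2)[:500]; b=cv2.resize(b,(350,280),interpolation=2)
o=np.zeros((500,800,3),np.uint8); o[:,:450]=a; o[:280,450:]=b; cv2.imwrite("pics/c0.png",o)
```

```text
(no output)
```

View pics/c0.png

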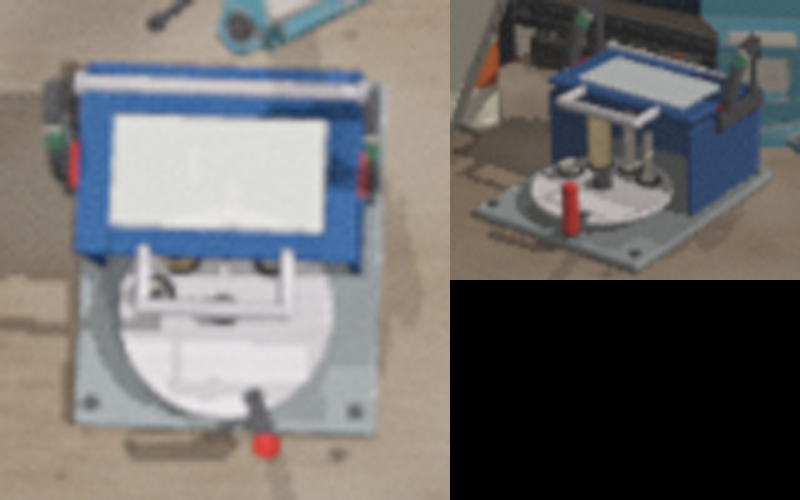

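```bash
cat > h.py <<'E'
from station import *
import numpy as np,cv2
def ray(n,u,v,z):
    i=camera_info(n);K=i["intrinsics"];T=np.array(i["T"])
    d=T[:3,:3]@np.array([(u-K[0][2])/K[0][0],-(v-K[1][2])/K[1][1],-1]);o=T[:3,3]
    return o+d*(z-o[2])/d[2]
E
python3 - <<'E'
from h import *
np.set_printoptions(precision=4,suppress=True)
c=lambda x,y,z:ray("top",235+(x-2)/5,140+(y-2)/5,z)
P={k:c(*v) for k,v in dict(knob=(265,446,.088),barL=(138,304,.125),barR=(293,311,.125),FL=(74,424,.012),FR=(373,432,.012),disc=(227,311,.034),ridgeL=(78,82,.125),ridgeR=(362,90,.125)).items()}
for k,v in P.items():print(k,v)
for a,b in(("FL","FR"),("barL","barR"),("ridgeL","ridgeR")):
    d=P[b]-P[a];print(a,"yaw",np.degrees(np.arctan2(d[0],-d[1])),np.linalg.norm(d))
im=cv2.imread("pics/scene0.png").astype(int);m=(im[...,2]>120)&(im[...,1]<70)&(im[...,0]<80);m[:190]=0;m[215:]=0;m[:,:265]=0;m[:,295:]=0
y,x=np.nonzero(m);print(x.mean(),y.min(),y.max(),ray("scene",x.mean(),y.mean(),.0605))
E
```

```text
knob [0.4325 0.0939 0.088 ]
barL [0.5321 0.1785 0.125 ]
barR [0.5257 0.0706 0.125 ]
FL [0.4518 0.2411 0.012 ]
FR [0.4426 0.0195 0.012 ]
disc [0.5326 0.125  0.034 ]
ridgeL [0.6886 0.2195 0.125 ]
ridgeR [0.6802 0.0207 0.125 ]
FL yaw -2.381171304763316 0.2218283452180327
barL yaw -3.4249547086795187 0.10805293939037537
ridgeL yaw -2.4283791738660074 0.19901379317519863
279.17391304347825 198 211 [0.4313 0.091  0.0605]
```

The two views agree: the axis is near (0.533, 0.125), yaw is about −2.4°, and the knob and bar positions fit that model. I'll check the whole plan with IK before moving.

```bash
cat >> h.py <<'E'
from scipy.spatial.transform import Rotation as R
AX=np.array([.533,.125,0]);YAW=np.radians(-2.4);S=R.from_euler('z',YAW).as_matrix()
def quat(y,z):
    y=np.array(y,float);z=np.array(z,float);q=R.from_matrix(np.c_[np.cross(y,z),y,z]).as_quat();return q[[3,0,1,2]]
def knob(th,z,sg=1): # th deg, right positive; TCP pose
    t=np.radians(th);r=S@[-np.cos(t),-np.sin(t),0];tan=S@[np.sin(t),-np.cos(t),0]
    return AX+.105*r+[0,0,z],quat(sg*tan,[0,0,-1])
def lid(a,p=None,back=0.,sg=1,dy=-.02,off=np.zeros(3)): # TCP pose with bar at the grasp point
    p=np.radians(30)+.5*a if p is None else p
    d=S@[np.cos(p),0,-np.sin(p)];n=S@[np.sin(p),0,np.cos(p)]
    b=AX+S@[.150-.155*np.cos(a),dy,.125+.155*np.sin(a)]+off
    return b+d*(.019-back),quat(sg*n,d)
E
python3 - <<'E'
from h import *
np.set_printoptions(precision=2,suppress=True)
for sg in(1,-1):
    for th in(20,0,-20):print("k",sg,th,inverse_kinematics(*knob(th,.045,sg)))
    for a,b in((0,.1),(0,0),(.5,0),(1.1,0)):print("l",sg,a,b,inverse_kinematics(*lid(a,back=b,sg=sg)))
E
```

```text
k 1 20 [ 0.19  0.48  2.12 -0.    0.54  1.45]
k 1 0 [ 0.27  0.49  2.11 -0.    0.54  1.88]
k 1 -20 [ 0.34  0.5   2.07 -0.    0.57  2.3 ]
l 1 0 0.1 None
l 1 0 0 None
l 1 0.5 0 [0.29 0.29 2.28 4.02 0.31 2.52]
l 1 1.1 0 [ 0.2   0.24  1.94 -0.24  0.49  0.43]
k -1 20 [ 0.19  0.48  2.12 -0.    0.54 -1.69]
k -1 0 [ 0.27  0.49  2.11 -0.    0.54 -1.26]
k -1 -20 [ 0.34  0.5   2.07 -0.    0.57 -0.84]
l -1 0 0.1 [ 0.51  0.49  2.58  3.72  0.98 -0.05]
l -1 0 0 [ 0.36  0.65  2.42  3.56  0.98 -0.03]
l -1 0.5 0 [ 0.29  0.29  2.28  4.02  0.31 -0.62]
l -1 1.1 0 None
```

Run:
```python
from h import *
np.set_printoptions(precision=2,suppress=True)
for p in(20,30,35):
    for a,b in((0,.08),(0,0),(.4,0),(.8,0),(1.1,0)):print(p,a,b,inverse_kinematics(*lid(a,np.radians(p),back=b,sg=-1)))
print(inverse_kinematics(*lid(.5,np.radians(30),back=.12,sg=-1)),inverse_kinematics(*knob(-20,.2,-1)))
```

```text
20 0 0.08 [0.53 0.8  2.58 3.69 1.42 0.13]
20 0 0 [0.39 0.82 2.44 3.56 1.32 0.05]
20 0.4 0 [ 0.37  0.61  2.44  3.57  1.13 -0.04]
20 0.8 0 [ 0.33  0.45  2.38  3.58  0.93 -0.14]
20 1.1 0 [ 0.29  0.39  2.3   3.58  0.8  -0.2 ]
30 0 0.08 [ 0.47  0.53  2.55  3.68  0.99 -0.04]
30 0 0 [ 0.36  0.65  2.42  3.56  0.98 -0.03]
30 0.4 0 [ 0.34  0.46  2.4   3.62  0.79 -0.15]
30 0.8 0 [ 0.3   0.33  2.32  3.69  0.6  -0.29]
30 1.1 0 [ 0.27  0.3   2.24  3.74  0.49 -0.38]
35 0 0.08 [ 0.44  0.41  2.52  3.71  0.78 -0.14]
35 0 0 [ 0.34  0.58  2.4   3.58  0.81 -0.08]
35 0.4 0 [ 0.33  0.4   2.37  3.67  0.62 -0.23]
35 0.8 0 [ 0.29  0.28  2.29  3.81  0.45 -0.42]
35 1.1 0 [ 0.26  0.26  2.2   3.91  0.36 -0.56]
[ 0.51  0.13  2.54  3.95  0.67 -0.39] [ 0.34  0.22  1.99 -0.    0.93 -0.84]
```

Run:
```python
from h import *
np.set_printoptions(precision=3,suppress=True)
command_gripper(.6)
move_pose(*knob(20,.2,-1)); print(get_time(),get_tcp_pos())
p,q=knob(20,.045,-1); print(movel(p,q,v=.12,until_force=8),get_tcp_pos())
cv2.imwrite("pics/w1.png",read_camera("wrist")[:,:,::-1])
command_gripper(.0);print(get_time(),get_grip_width(),get_ft_force(),get_finger_force())
```

```text
3.2583 [0.433 0.093 0.2  ]
False [0.433 0.093 0.045]
5.3917 0.19993944551075177 [-0.633  1.266  1.318] 30.000308454036713
```

View pics/w1.png

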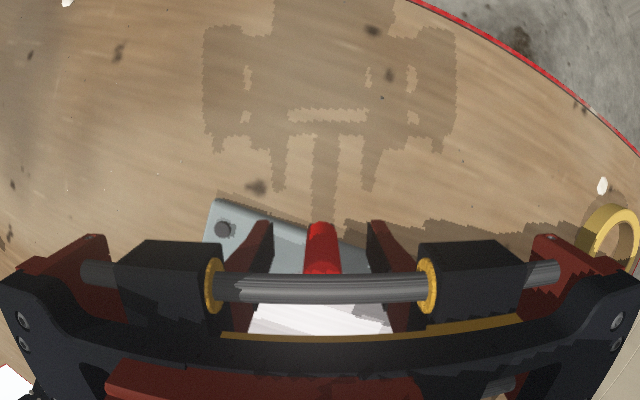

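The knob sat centred between the fingers at about (322,250), and the grip width of 17.6 mm fits an 18 mm knob. Next I'll swing it.

Run:
```python
from h import *
np.set_printoptions(precision=3,suppress=True)
for th in range(12,-21,-8):
    movel(*knob(th,.045,-1),v=.1); print(th,get_ft_force(),round(get_grip_width(),3))
wait(.2);command_gripper(.6);print(get_time(),get_ft_force())
p,q=knob(-20,.2,-1);movel(p,q,v=.2);wait(.3)
for n in("scene","top"):cv2.imwrite(f"pics/{n}2.png",read_camera(n)[:,:,::-1])
cv2.imwrite("pics/w2.png",read_camera("wrist")[:,:,::-1]);print(get_time())
a=cv2.imread("pics/w2.png")[150:400,120:520];b=cv2.imread("pics/scene2.png")[145:225,245:345]
cv2.imwrite("pics/c2.png",np.hstack([cv2.resize(a,(400,250)),cv2.resize(b,(312,250),interpolation=2)]))
```

```text
12 [ 0.204 -1.305  2.6  ] 0.199
4 [-0.658  0.377  3.455] 0.195
-4 [-2.672  2.288  4.992] 0.201
-12 [-3.692  4.261  6.187] 0.196
-20 [-4.616  5.676  6.488] 0.2
7.8083 [-0.122 -0.222  0.022]
9.1833
```

View pics/c2.png

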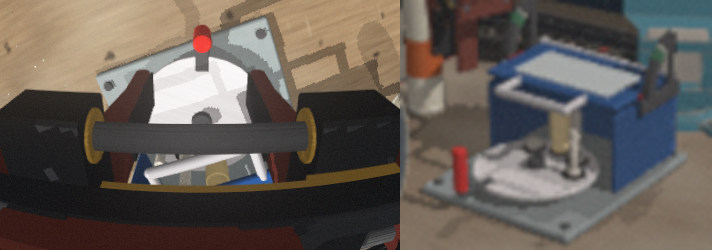

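The knob now stands front-left at crop position (460,172), and the nozzle is behind the axis under the shut hood. I'll confirm the angle from the scene image and check the reconfiguration poses.

Run:
```python
from h import *
np.set_printoptions(precision=3,suppress=True)
im=cv2.imread("pics/scene2.png").astype(int);m=(im[...,2]>120)&(im[...,1]<70)&(im[...,0]<80);m[:185]=0;m[215:]=0;m[:,:250]=0;m[:,280:]=0
y,x=np.nonzero(m);k=ray("scene",x.mean(),y.mean(),.0605);l=S.T@(k-AX);print(k,np.degrees(np.arctan2(l[1],-l[0])))
P=np.radians(30)
for b,z in((.08,.2),(.08,.1),(.08,0),(0,0)):
    print(b,z,inverse_kinematics(*lid(0,P,back=b,sg=-1,dy=-.025,off=[0,0,z])))
print(get_joint_pos())
```

```text
[0.442 0.167 0.06 ] 22.30189680503346
0.08 0.2 None
0.08 0.1 [ 0.453  0.119  2.514  3.914  0.63  -0.404]
0.08 0 [ 0.453  0.527  2.554  3.654  0.994 -0.034]
0 0 [ 0.342  0.654  2.423  3.541  0.987 -0.029]
[ 0.336  0.222  1.991  0.     0.93  -0.844]
```

The turret stands one click on (about 22° left, within error). I'll reconfigure the wrist and approach the bar.

Run:
```python
from h import *
np.set_printoptions(precision=3,suppress=True)
P=np.radians(30);Q=np.array(inverse_kinematics(*lid(0,P,back=.08,sg=-1,dy=-.025,off=[0,0,.1])))
w=Q.copy();w[3]=0;w[4]=.15;w[5]=-.8;movej(w);print(get_time(),get_tcp_pos())
w[3]=Q[3];w[5]=Q[5];movej(w);print(get_tcp_pos());movej(Q);print(get_time(),get_tcp_pos())
command_gripper(.32)
print(movel(*lid(0,P,back=.08,sg=-1,dy=-.025),v=.12,until_force=8),get_time(),get_tcp_pos(),get_ft_force())
t=read_camera("top");s=read_camera("scene");w=read_camera("wrist")
cv2.imwrite("pics/c3.png",np.hstack([cv2.resize(s[120:240,230:350],(390,390)),cv2.resize(w,(410,390))])[:,:,::-1])
```

```text
9.95 [0.306 0.162 0.121]
[0.381 0.163 0.159]
13.825 [0.474 0.103 0.255]
False 15.3917 [0.474 0.103 0.156] [ 0.126 -0.289 -0.017]
```

View pics/c3.png

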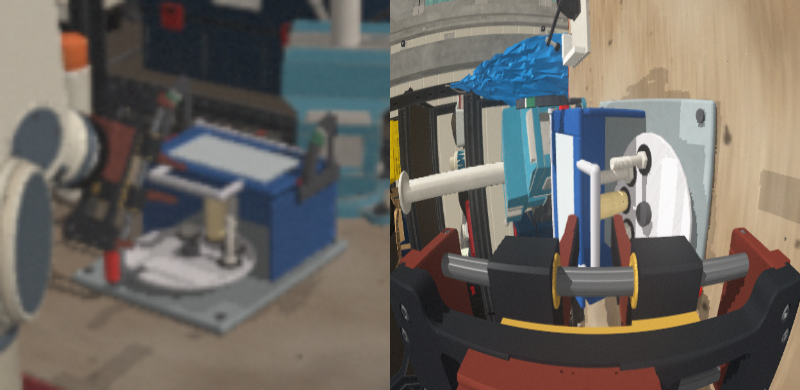

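In the wrist view the bar (about column 595) lies between the fingertips (572 and 622), so I'll advance and grip.

Run:
```python
from h import *
np.set_printoptions(precision=3,suppress=True)
P=np.radians(30)
print(movel(*lid(0,P,sg=-1,dy=-.025),v=.08,until_force=5),get_time(),get_tcp_pos(),get_ft_force())
s=read_camera("scene");w=read_camera("wrist")
command_gripper(0);print(get_time(),get_grip_width(),get_finger_force(),get_ft_force())
cv2.imwrite("pics/c4.png",np.hstack([cv2.resize(s[120:240,230:350],(390,390)),cv2.resize(w,(410,390))])[:,:,::-1])
```

```text
False 16.6917 [0.543 0.1   0.116] [-0.013  0.445  0.569]
17.2083 0.12806281949468193 30.001281201839447 [-1.185  0.185  4.518]
```

View pics/c4.png

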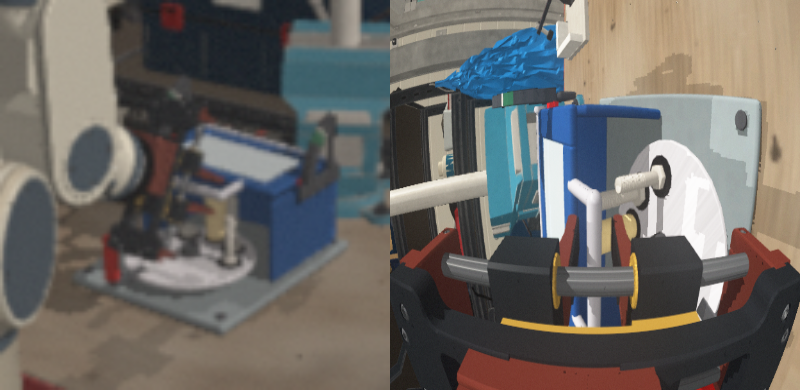

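The bar is gripped at 11.3 mm against a nominal 12 mm. I'll lift along the arc and watch the forces.

Run:
```python
from h import *
np.set_printoptions(precision=2,suppress=True)
P=np.radians(30)
for a in np.arange(.1,1.11,.1).tolist()+[1.13]:
    movel(*lid(a,P,sg=-1,dy=-.025),v=.08);f=get_ft_force();print(round(a,2),f,round(get_grip_width(),3),get_tcp_pos(),get_time())
    if np.linalg.norm(f)>35:break
wait(.4)
cv2.imwrite("pics/s5.png",read_camera("scene")[:,:,::-1]);cv2.imwrite("pics/w5.png",read_camera("wrist")[:,:,::-1])
s=cv2.imread("pics/s5.png");w=cv2.imread("pics/w5.png");cv2.imwrite("pics/c5.png",np.hstack([cv2.resize(s[120:240,230:350],(390,390)),cv2.resize(w,(410,390))]))
```

```text
0.1 [ 1.41  1.51 -3.01] 0.127 [0.54 0.1  0.13] 17.55
0.2 [-4.64  3.66 -1.88] 0.129 [0.55 0.1  0.15] 17.8917
0.3 [-5.5   1.26 -0.37] 0.128 [0.55 0.1  0.16] 18.2333
0.4 [-5.69  1.58 -0.69] 0.131 [0.55 0.1  0.18] 18.575
0.5 [-4.96  0.1   0.8 ] 0.126 [0.56 0.1  0.19] 18.9167
0.6 [-3.77 -3.67 -1.28] 0.127 [0.57 0.1  0.2 ] 19.2583
0.7 [-1.36 -3.98 -0.66] 0.124 [0.58 0.1  0.22] 19.6
0.8 [-1.94 -4.74 -1.54] 0.125 [0.59 0.1  0.23] 19.9417
0.9 [-1.23 -5.61 -0.53] 0.125 [0.6  0.1  0.24] 20.2833
1.0 [-1.81 -5.44 -0.25] 0.127 [0.62 0.1  0.25] 20.625
1.1 [-0.73 -5.15  0.  ] 0.129 [0.63 0.1  0.25] 20.9667
1.13 [-0.52 -4.49  0.55] 0.131 [0.63 0.1  0.26] 21.2167
```

View pics/c5.png

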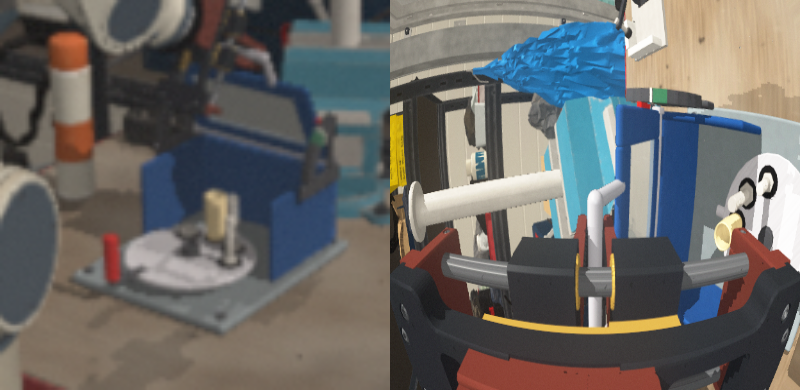

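The hood is up, held, and the forces are low. I'll raise it a little further for margin, then lower it into the green band.

Run:
```python
from h import *
np.set_printoptions(precision=2,suppress=True)
P=np.radians(30)
for a in [1.19]:movel(*lid(a,P,sg=-1,dy=-.025),v=.06)
wait(.4);print(get_ft_force())
for a in [1.1,1.0,.9,.81]:
    movel(*lid(a,P,sg=-1,dy=-.025),v=.06);print(a,get_ft_force(),round(get_grip_width(),3))
wait(.5);print(get_time(),get_tcp_pos(),get_qvel())
s=read_camera("scene");t=read_camera("top");w=read_camera("wrist")
cv2.imwrite("pics/c6.png",np.hstack([cv2.resize(s[130:210,270:350],(400,400),interpolation=2),cv2.resize(t[140:240,230:330],(400,400),interpolation=2)])[:,:,::-1])
```

```text
[-0.89 -5.13 -0.31]
1.1 [ 1.7  -5.2  -1.06] 0.129
1.0 [-0.66 -5.16  3.4 ] 0.128
0.9 [-2.54 -1.77  5.81] 0.125
0.81 [-4.64  1.2   6.58] 0.124
24.5083 [0.59 0.1  0.23] [-0. -0. -0.  0.  0. -0.]
```

View pics/c6.png

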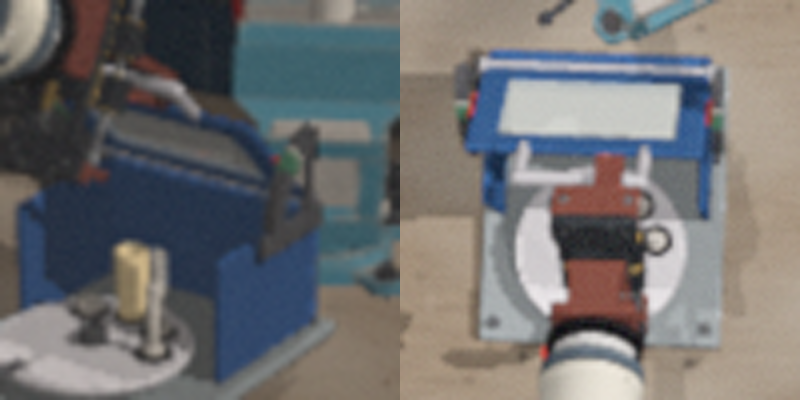

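The nozzle stands upright under the hood, at left-crop (130,280). The red pointer at (275,158) is beside the green band at (288,160). I'll check the bar position from the top view, then hand in.

Run:
```python
from h import *
for a in(.7,.81,.92):
    b=ray("top",230+182/4,140+178/4,.125+.155*np.sin(a));print(a,"seen front of hinge",round((S.T@(AX+S@[.15,0,0]-b))[0],3),"model",round(.155*np.cos(a),3))
print(get_finger_force(),get_grip_width(),get_time());print(job_done())
```

```text
0.7 seen front of hinge 0.106 model 0.119
0.81 seen front of hinge 0.108 model 0.107
0.92 seen front of hinge 0.109 model 0.094
30.00190168619156 0.12546598784710974 24.6583
the job is handed in; nothing more can be done
None
```

I handed the job in at 24.7 s; the hand-in call gave no verdict. The turret is one click clockwise with the nozzle under the hood. The hood was raised to about 1.19 rad, brought back to about 0.81 rad, and is still gripped by its bar in the green band.

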